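# Fetch the test piece from behind the check weights

### The arm

A 6-joint arm with a two-finger parallel gripper is mounted at the origin on a cart in front of the work surface, level with it; the furniture and walls round the work are solid. World frame = base frame: x ahead of the robot, y to its left, z up, the work surface at z = 0. Lengths are in m, angles in rad, forces in N, time in s.
With the tool pointing down it reaches from about 0.35 to 0.775 m from the base axis. Payload 7.3 kg.
Tool frame: the origin (TCP) lies at the very end of the fingers, on their centre line; the grasp point (between the pads) lies 19 mm behind it; z points along the fingers, y is the line along which they close (so a half turn about z gives the same grasp; the last joint's range is limited). The gripper opens to 92 mm and grips with 3 to 60 N. Pads are 19 mm wide; open, the fingers measure 130 mm over their backs; the gripper's body (75 mm by 190 mm) begins 47 mm behind the grasp point.
Start: joints at [-0.146, 0.342, 1.524, -0, 1.275, -0.146], TCP at [0.525, 0, 0.227] pointing down, gripper open.
Joint ranges: [-2.53, 2.53], [-0.77, 2.02], [0.04, 2.7], [-1, 4.14], [0.28, 2.66], [-3.11, 3.11]. Speed limits (rad/s): [2.57, 2.57, 3.14, 3.14, 3.14, 3.14].

### API

Orientations are given as [roll, pitch, yaw] about the fixed x, y, z axes, in that order (R = Rz(yaw) Ry(pitch) Rx(roll)).
In Python, from cell import robot gives the robot as it stands. The module is installed in compiled form; this text tells all that it offers.
- The arm moves only by the tool arm_command, never from a script. Its argument "moves" is a list of rows, each a list of 3 entries, a list of its own where there are three numbers: the shift along the tool's x, y, z in m, then the turn, a rotation vector about the tool's x, y, z in rad, then the finger opening in m, from 0 to 0.0918. In form: [[[dx, dy, dz], [ax, ay, az], claw], ...]. A call has exactly 5 rows; each row is the pose to reach, as a shift and turn from the pose commanded when the call began, along the tool's axes at that moment; what a row does not reach only later rows make up. A row lasts 1/10 s, in which the tool goes at most 50 mm and 8.59 degrees, less where a joint would pass 70% of its speed; a pose out of reach is approached as far as the arm can. A call with a gripper value outside its range is refused whole. The fingers move at their own pace and stop on an object; "squeeze" is the grip in N (left out, the last holds). Time passes only in rows, so rows that repeat a pose let the fingers close, or fill a call up. It gives the time, the measured TCP pose, the force, the opening and the grip force at its end, in the units of the state.
- robot.observe(): the state, without advancing time (a new reading comes with each control period).
- robot.read_camera(name): name is "scene" or "side" or "wrist"; returns the picture (480x640x3 uint8, red, green, blue); there is no depth.
- robot.camera_model(name): a dict with "fx", "fy", "cx", "cy" (pixels), "R" (3x3) and "t" (3): a world point X has camera coordinates R X + t. Camera axes: x right, y down, z forward; pixel columns grow to the right and rows downward; lengths in m; the calibration is good to about 2 mm. A picture is of the moment at which its call begins: read the wrist's pose just before it. camera_model takes no time and is no camera call; for the wrist camera it gives the pose at the moment of the call.
- robot.hand_in(): hands the job in; it is judged then, once.
The state is a dict: "time": time; "qpos": joint angles; "qvel": joint speeds; "joint_efforts": joint torques, N m; "tool_pos": TCP position; "tool_rot": TCP orientation; "contact_force": force on the tool from outside, world axes, zero at the start; "torque": the same for the moment, N m; "opening": finger opening in m; "grip_force": force on a finger pad.
Only numpy, scipy, OpenCV 4.12 (cv2) and the standard library are available. Lean on these libraries where they do the work, as an engineer would, in place of code of your own. Each camera call takes 0.05 s, during which the arm holds its last target. There are 200 camera calls.

### The job

Clear the three brass check weights out of the grey storage rack and stand them in the plywood side tray; only when all three are there, fetch the red rubber test piece from the back of the rack and lay it flat in the middle of the aluminium specimen plate, lengthwise inside the engraved outline. With the test piece on the plate, put each weight back upright on the very seat in the rack where it stood at the start. Set the weights down rather than dropping them, do not tip them over, and leave the other things on the bench alone.

Things in the scene. Friction and masses are not known exactly. Their poses are not given: they have to be found in the camera images.
- weight_large: brass check weight: a plain upright cylinder with a narrower round knob on top, the largest of the three; body 48 mm in diameter and 46 mm high, knob about 27 mm wide above that, 64 mm high in all, about 0.60 kg. Origin: centre of its underside; z up along its axis. Grip it across the lower 30 mm of the body, not by the knob.
- weight_medium: brass check weight: a plain upright cylinder with a narrower round knob on top, the middle one of the three; body 37 mm in diameter and 36 mm high, knob about 18 mm wide above that, 52 mm high in all, about 0.25 kg. Origin: centre of its underside; z up along its axis. Grip it across the body or by the knob.
- weight_small: brass check weight: a plain upright cylinder with a narrower round knob on top, the smallest of the three; body 29 mm in diameter and 29 mm high, knob about 14 mm wide above that, 44 mm high in all, about 0.11 kg. Origin: centre of its underside; z up along its axis. Grip it across the body or by the knob.
- test_piece: flat dark red rubber dumbbell, 115 mm long, 8 mm thick, 16 g, 25 mm wide at its two ends (each 38 mm long), 10 to 12 mm wide over the 40 mm neck between; lies flat at the back of the rack, parallel to the row of weights, 2 to 14 mm behind them. Grip it across the neck or an end. Origin: centre of its underside; y along its length, z up.
- rack: fixed grey rack, 140 (x) by 190 (y) mm, open at the front (-x): floor 6 mm above the bench, back and side lips 12 mm above the floor. Three equal flush 50 mm round seats, outlined in black, at x = -24, y = -52, 0, 52 mm; a weight on each, in any arrangement. Test piece at about x = +15 mm, with 38 mm of free floor behind it. Origin: centre of the underside, on the bench; z up.
- side_tray: fixed square plywood tray with a cork floor, 170 mm outside, 160 mm inside, walls 22 mm high above the bench, floor 5 mm above the bench; empty at the start; to the robot's left or right. The weights may stand anywhere in it. Origin: centre of the underside, on the bench; z up.
- specimen_plate: fixed flat pale aluminium plate, 70 (x) by 160 (y) by 6 mm, no rims, top 6 mm above the bench, with an engraved rectangle of 33 by 123 mm in its middle along y; on the opposite side from the side tray. The test piece lies with its length along the plate's y, either way round. Origin: centre of the underside, on the bench; z up.
- oil_bottle: bystander, leave alone: white oil bottle with a red spout, 53 mm in diameter, 158 mm high. Origin: centre of its underside.
- steel_cup: bystander, leave alone: open steel cup, 72 mm in diameter, 89 mm high. Origin: centre of its underside.
- mandrel: bystander, leave alone: turned steel pin standing on end, 32 mm in diameter at its foot, 77 mm high. Origin: centre of its underside.

How it is judged:
On the way, in this order (a step that is already met when the one before it is completed fails the run):
1. all three weights stand upright in the side tray while the test piece is still in the rack (x of weight_large in the frame of side_tray between -0.08 and 0.08 m and y of weight_large in the frame of side_tray between -0.08 and 0.08 m and z of weight_large in the frame of side_tray between 0 and 0.011 m and angle between each of weight_large, weight_medium, weight_small's own z axis and vertical below 0.1 rad and x of weight_medium in the frame of side_tray between -0.08 and 0.08 m and y of weight_medium in the frame of side_tray between -0.08 and 0.08 m and z of weight_medium in the frame of side_tray between 0 and 0.011 m and x of weight_small in the frame of side_tray between -0.08 and 0.08 m and y of weight_small in the frame of side_tray between -0.08 and 0.08 m and z of weight_small in the frame of side_tray between 0 and 0.011 m and x of test_piece in the frame of rack between -0.07 and 0.07 m and y of test_piece in the frame of rack between -0.095 and 0.095 m and z of test_piece in the frame of rack between 0 and 0.03 m), for 0.2 s.
2. the test piece lies on the specimen plate while all three weights stand in the side tray (x of test_piece in the frame of specimen_plate between -0.012 and 0.012 m and y of test_piece in the frame of specimen_plate between -0.012 and 0.012 m and z of test_piece in the frame of specimen_plate between 0.003 and 0.0105 m and angle between the y axis of test_piece and the y axis of specimen_plate, either way round below 0.2 rad and angle between test_piece's own z axis and vertical below 0.15 rad and x of weight_large in the frame of side_tray between -0.08 and 0.08 m and y of weight_large in the frame of side_tray between -0.08 and 0.08 m and z of weight_large in the frame of side_tray between 0 and 0.011 m and angle between each of weight_large, weight_medium, weight_small's own z axis and vertical below 0.1 rad and x of weight_medium in the frame of side_tray between -0.08 and 0.08 m and y of weight_medium in the frame of side_tray between -0.08 and 0.08 m and z of weight_medium in the frame of side_tray between 0 and 0.011 m and x of weight_small in the frame of side_tray between -0.08 and 0.08 m and y of weight_small in the frame of side_tray between -0.08 and 0.08 m and z of weight_small in the frame of side_tray between 0 and 0.011 m), for 0.2 s.
At the end, for the whole second after the job is handed in: Each weight stands upright (within 0.1 rad) within 15 mm of where it stood at the start; the test piece lies flat on the specimen plate, its centre within 12 mm of the plate's centre along each plate axis and its length within 0.2 rad of the plate's y; all at rest (distance of each of weight_large, weight_medium, weight_small from where it was at the start of the episode below 0.015 m and angle between each of weight_large, weight_medium, weight_small's own z axis and vertical below 0.1 rad and x of test_piece in the frame of specimen_plate between -0.012 and 0.012 m and y of test_piece in the frame of specimen_plate between -0.012 and 0.012 m and z of test_piece in the frame of specimen_plate between 0.003 and 0.0105 m and angle between the y axis of test_piece and the y axis of specimen_plate, either way round below 0.2 rad and angle between test_piece's own z axis and vertical below 0.15 rad and linear speed of each of weight_large, weight_medium, weight_small, test_piece below 0.02 m/s and angular speed of each of weight_large, weight_medium, weight_small, test_piece below 0.2 rad/s); the robot touches nothing.
It fails at once if a weight is tipped over (more than 0.5 rad) (angle between any of weight_large, weight_medium, weight_small's own z axis and vertical above 0.5 rad).
It fails at once if a weight is dropped (falls free at more than 0.7 m/s, a fall of about 25 mm) ((linear speed of weight_large above 0.7 m/s and contact force between the fingers and weight_large below 0.01 N) or (linear speed of weight_medium above 0.7 m/s and contact force between the fingers and weight_medium below 0.01 N) or (linear speed of weight_small above 0.7 m/s and contact force between the fingers and weight_small below 0.01 N)).
It fails at once if a bystander (bottle, cup, pin) is moved more than 30 mm (distance of any of oil_bottle, steel_cup, mandrel from where it was at the start of the episode above 0.03 m).
It also fails if it takes over 138 s, if anything falls off the work surface, if the arm or the gripper's body presses on something with over 40 N, if the wrist force passes 120 N, or if a joint passes its speed limit or range.

## Working session

There is one attempt and no reset: what is moved stays moved. The work goes in short steps, Python scripts to look and compute and a tool call to move; the robot and the scene stay as the last step left them, time stands still between calls to the robot, and variables do not carry over. Pictures are saved under pics/ and viewed, at most 14 in all, crops included, and the job is handed in when it is done.

Besides the shell and the picture viewer there is one more tool, called after ">>>" by a JSON object that holds its "api" and its "payload", one argument or row to a line. arm_command: Moves the arm, as the interface text tells. Its arguments: {"type":"object","properties":{"moves":{"type":"array"},"squeeze":{"type":"number"}},"required":["moves"]}

```bash
ls; mkdir -p pics; python3 - <<'E'
from cell import robot
import cv2
s=robot.observe();print({k:(v if isinstance(v,float) else [round(float(x),3) for x in __import__('numpy').ravel(v)]) for k,v in s.items()})
for n in("scene","side","wrist"):
    im=robot.read_camera(n);cv2.imwrite(f"pics/{n}0.png",im[:,:,::-1]);m=robot.camera_model(n);print(n,m)
E
```

```text
pics
{'time': 0.0, 'qpos': [-0.146, 0.343, 1.525, -0.0, 1.275, -0.146], 'qvel': [-0.001, 0.0, 0.002, -0.0, -0.001, -0.0], 'joint_efforts': [0.001, -43.125, -24.422, 0.072, 0.056, -0.0], 'tool_pos': [0.525, 0.0, 0.226], 'tool_rot': [-3.14, -0.0, 1.571], 'contact_force': [-0.57, -0.642, 0.009], 'torque': [0.006, -0.047, -0.028], 'grip_force': 0.0, 'opening': 0.09183943175569605}
scene {'fx': 541.4373689964368, 'fy': 541.4373689964368, 'cx': 316.00236246445996, 'cy': 239.70123006754264, 'R': array([[ 0.64551376, -0.76343368,  0.02193189],
       [-0.42632606, -0.38400441, -0.81901569],
       [ 0.6336861 ,  0.51933576, -0.5733518 ]]), 't': array([-0.39069973,  0.28640939,  0.81646578])}
side {'fx': 454.74070216346263, 'fy': 454.74070216346263, 'cx': 318.4532644703413, 'cy': 238.56037384532453, 'R': array([[ 0.92950406, -0.36865034,  0.01091453],
       [-0.19112859, -0.50679377, -0.84061283],
       [ 0.31542362,  0.77926697, -0.54152649]]), 't': array([-0.54581196,  0.16188535,  1.01888147])}
wrist {'fx': 396.9090081069582, 'fy': 396.9090081069582, 'cx': 321.8239813143652, 'cy': 240.38348285188647, 'R': array([[ 9.99999070e-01, -2.36534476e-04, -1.34295261e-03],
       [ 1.69397392e-04, -9.55664042e-01,  2.94459181e-01],
       [-1.35306127e-03, -2.94459135e-01, -9.55663114e-01]]), 't': array([-0.52372077, -0.0376856 ,  0.39105261])}
```

View pics/scene0.png

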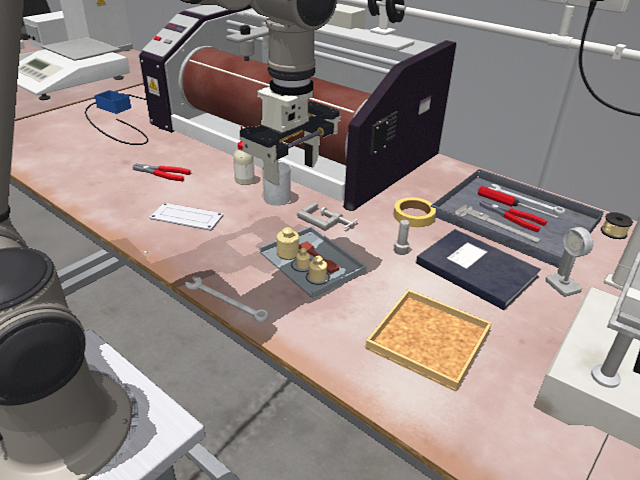

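View pics/wrist0.png

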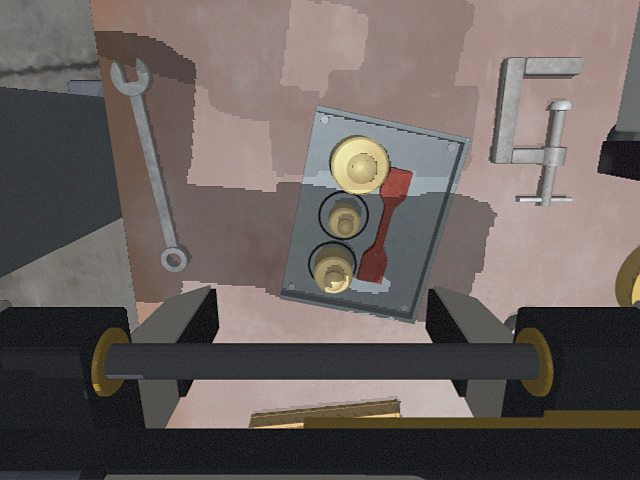

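View pics/side0.png

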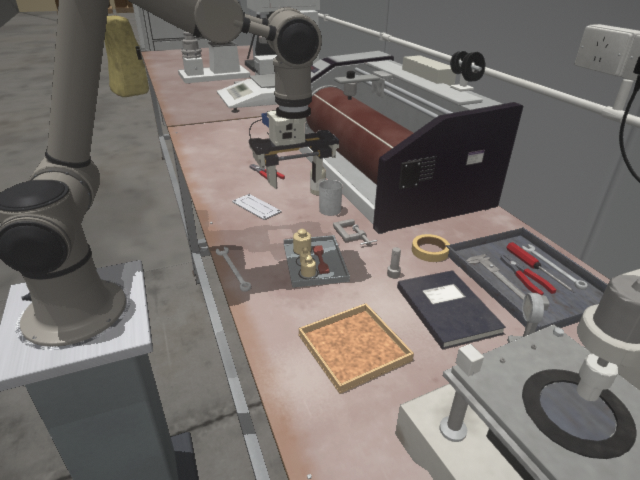

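The wrist view shows the rack (corners about (318,107), (468,138), (414,322), (281,296)). The large weight is at (360,165), the small one in the middle at (345,218), the medium one at (334,268), and the red piece from (397,183) to (371,268). In the scene view the tray is around (430,338) and the plate around (187,215). The bottle, cup and pin stand behind.

```bash
cat > h.py <<'E'
import numpy as np, cv2
from cell import robot
def ray(m,uv,z):
    uv=np.atleast_2d(np.array(uv,float)); d=np.c_[(uv[:,0]-m['cx'])/m['fx'],(uv[:,1]-m['cy'])/m['fy'],np.ones(len(uv))]@m['R']
    c=-m['R'].T@m['t']; return c+d*((z-c[2])/d[:,2])[:,None]
def proj(m,X):
    p=np.atleast_2d(X)@m['R'].T+m['t']; return np.c_[m['fx']*p[:,0]/p[:,2]+m['cx'],m['fy']*p[:,1]/p[:,2]+m['cy']]
def red(im):
    h=cv2.cvtColor(im,cv2.COLOR_RGB2HSV); return (((h[...,0]<6)|(h[...,0]>172))&(h[...,1]>150)&(h[...,2]>40)&(h[...,2]<190)).astype(np.uint8)
def brass(im):
    h=cv2.cvtColor(im,cv2.COLOR_RGB2HSV); return ((h[...,0]>17)&(h[...,0]<32)&(h[...,1]>60)&(h[...,2]>60)).astype(np.uint8)
def blobs(mask,amin):
    n,l,s,c=cv2.connectedComponentsWithStats(mask); return [(i,s[i],c[i],l==i) for i in range(1,n) if s[i][4]>amin]
E
python3 - <<'E'
from h import *
np.set_printoptions(precision=4,suppress=True)
S={n:robot.camera_model(n) for n in("scene","side","wrist")}
def quad(t,P):
    print(t,'ctr',P.mean(0)[:2],'sides',[round(float(np.linalg.norm(P[i]-P[i-1])),4) for i in range(4)],'yaw01',np.degrees(np.arctan2(*(P[1]-P[0])[1::-1])),'yaw12',np.degrees(np.arctan2(*(P[2]-P[1])[1::-1])))
w=S['wrist']
quad('rack',ray(w,[(318,107),(468,138),(414,322),(281,296)],.016))
for n,q in(("scene",[(409,291),(491,325),(455,384),(368,346)]),("side",[(365,307),(412,353),(342,386),(300,341)])): quad('tray '+n,ray(S[n],q,.022))
for n,q in(("scene",[(165,204),(222,213),(210,228),(151,217)]),("side",[(249,193),(282,209),(266,219),(234,206)])): quad('plate '+n,ray(S[n],q,.006))
im=cv2.imread('pics/wrist0.png')[:,:,::-1].copy()
for i,s,c,mk in blobs(red(im)[:330],150):
    print('red',s,c); cs,_=cv2.findContours(mk.astype(np.uint8),0,2); P=ray(w,cs[0][:,0],.013)[:,:2]; r=cv2.minAreaRect((P*1000).astype(np.float32)); print(r)
for t,uv,z in(('L',(363,167),.070),('S',(345,226),.050),('M',(335,279),.058),('Lknobtop',(363,167),.07),('seatmid',(343.5,215.5),.006)): print(t,ray(w,uv,z))
g=cv2.resize(im[90:340,240:500],None,fx=3,fy=3,interpolation=cv2.INTER_CUBIC)[:600]; cv2.imwrite('pics/rack_crop.png',cv2.resize(im[95:330,270:480],None,fx=2.5,fy=2.5)[:,:,::-1])
sc=cv2.imread('pics/scene0.png'); a=cv2.resize(sc[190:240,140:240],(800,400)); b=cv2.imread('pics/side0.png'); b=cv2.resize(b[180:230,220:300],(320,200)); c=cv2.resize(sc[130:260,220:420],(480,200)) if 0 else cv2.resize(sc[130:260,220:420],(480,200)); cv2.imwrite('pics/plate_crop.png',np.vstack([a,np.hstack([b,c])]))
for t,n,uv in(('pin','scene',(402,251)),('cup','scene',(277,200)),('bottle','scene',(244,182)),('wrench','scene',(192,284)),('wrench2','scene',(262,316)),('cup','side',(331,212)),('pin','side',(394,274))): print(t,n,ray(S[n],uv,0))
E
```

```text
rack ctr [ 0.5693 -0.0165] sides [0.1857, 0.1373, 0.1882, 0.14] yaw01 -11.10867598999836 yaw12 -101.00456793042308
tray scene ctr [ 0.5309 -0.3304] sides [0.1756, 0.1655, 0.1679, 0.1572] yaw01 -83.58698452919398 yaw12 -174.3779428275723
tray side ctr [ 0.5318 -0.3376] sides [0.175, 0.157, 0.1629, 0.1368] yaw01 -80.58363396996998 yaw12 -171.8074705047577
plate scene ctr [0.5064 0.3236] sides [0.0635, 0.1508, 0.0686, 0.1533] yaw01 -63.890992710761275 yaw12 -155.40212014481793
plate side ctr [0.5075 0.3164] sides [0.0964, 0.157, 0.0759, 0.1332] yaw01 -64.09641386167455 yaw12 -146.65120319143344
L [[0.5561 0.0424 0.07  ]]
S [[ 0.544  -0.0108  0.05  ]]
M [[ 0.5355 -0.0573  0.058 ]]
Lknobtop [[0.5561 0.0424 0.07  ]]
seatmid [[ 0.5449 -0.012   0.006 ]]
pin scene [[ 0.7383 -0.1396  0.    ]]
cup scene [[0.7113 0.22   0.    ]]
bottle scene [[0.7199 0.3503 0.    ]]
wrench scene [[0.3539 0.1181 0.    ]]
wrench2 scene [[ 0.3811 -0.055   0.    ]]
cup side [[0.7135 0.2128 0.    ]]
pin side [[ 0.7384 -0.1353  0.    ]]
```

View pics/rack_crop.png

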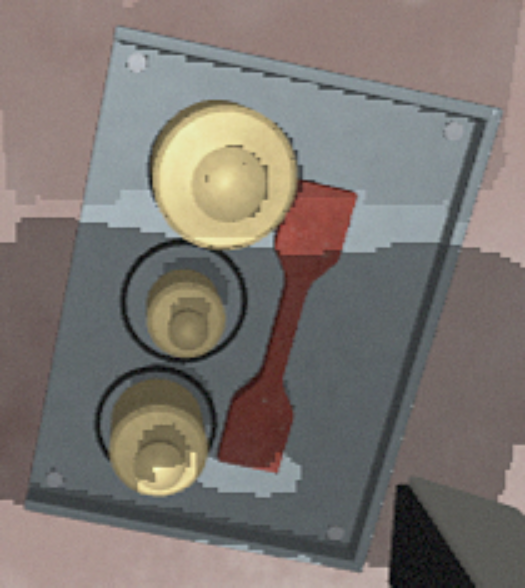

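View pics/plate_crop.png

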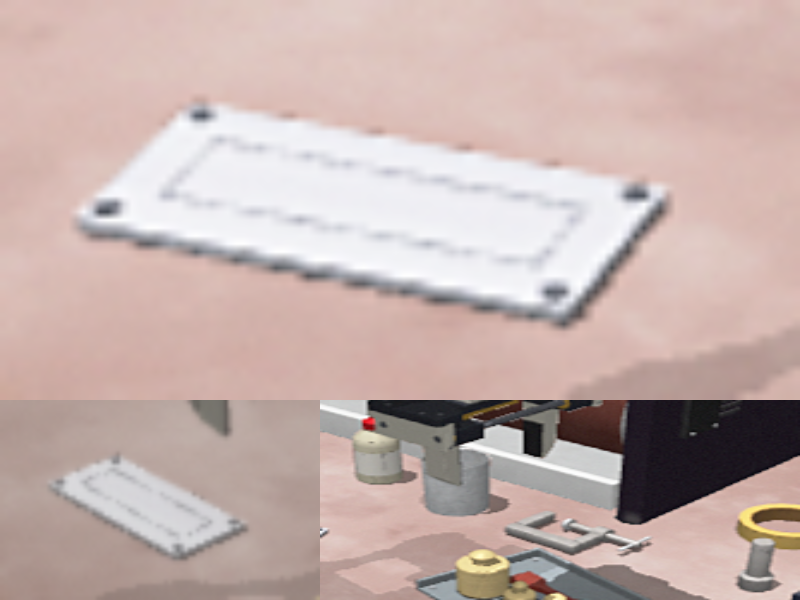

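The crop shows L, S and M sitting on their seats, with the red piece close behind L. The plate's outline is clear in the second crop, and both cameras agree on where the plate, tray, cup and pin are. I'll refine the centres once more, then move.

```bash
sed -i 's/>150)&(h\[...,2\]>40)&(h\[...,2\]<190)/>110)\&(h[...,2]>40)\&(h[...,2]<200)/' h.py; cat >> h.py <<'E'
np.set_printoptions(precision=4,suppress=True)
def redpose(im,m,z=.014,lim=400):
    out=[]
    for i,s,c,mk in blobs(red(im),lim):
        cs,_=cv2.findContours(mk.astype(np.uint8),0,2); P=ray(m,cs[0][:,0],z)[:,:2]*1000
        out.append((s[:5],cv2.minAreaRect(P.astype(np.float32))))
    return out
def go(xyz,yaw=None):
    "shift and turn in tool axes from the measured pose to a world target"
    from scipy.spatial.transform import Rotation as Rn
    s=robot.observe(); R=Rn.from_euler('xyz',s['tool_rot']); d=R.inv().apply(np.array(xyz)-s['tool_pos'])
    t=[s['tool_rot'][0],s['tool_rot'][1],s['tool_rot'][2] if yaw is None else yaw]
    return d,(R.inv()*Rn.from_euler('xyz',[np.pi,0,t[2]])).as_rotvec()
E
python3 - <<'E'
from h import *
w=robot.camera_model('wrist'); im=cv2.imread('pics/wrist0.png')[:,:,::-1].copy()
print(im[230,384],im[185,398]); print(*redpose(im,w),sep='\n')
for t,uv,z in(('L',(360,165),.052),('S',(344.8,219.8),.035),('M',(333.6,275),.042)): print(t,ray(w,uv,z))
sc=robot.camera_model('scene')
P=ray(sc,[(165,204),(222,213),(210,228),(151,217)],.006)
for i in range(4): d=P[i]-P[i-1]; print(i,np.degrees(np.arctan2(d[1],d[0])))
E
```

```text
[93 51 48] [143  72  60]
(array([ 357,  167,   56,  117, 1905], dtype=int32), ((582.9837646484375, -21.658061981201172), (114.68478393554688, 25.29405403137207), 77.46871948242188))
L [[0.5554 0.0419 0.052 ]]
S [[ 0.5446 -0.009   0.035 ]]
M [[ 0.5347 -0.06    0.042 ]]
0 22.29680467817196
1 -63.890992710761275
2 -155.40212014481793
3 114.1550426855449
```

>>> {"api": "arm_command", "payload": {
  "moves": [
    [[-0.005, 0.01, 0.01], [0, 0, 0.1], 0.0918],
    [[-0.012, 0.02, 0.03], [0, 0, 0.19], 0.0918],
    [[-0.012, 0.02, 0.07], [0, 0, 0.19], 0.0918],
    [[-0.012, 0.02, 0.1], [0, 0, 0.19], 0.0918],
    [[-0.012, 0.02, 0.1], [0, 0, 0.19], 0.0918]
  ],
  "squeeze": 15
}}

```text
time: 0.65
tool_pos: [0.5421, -0.0116, 0.1227]
tool_rot: [-3.133, 0.0, 1.381]
contact_force: [-0.2, -0.4, 0.2]
opening: 0.0916
grip_force: 0.0
```

>>> {"api": "arm_command", "payload": {
  "moves": [
    [[0.001, 0, 0.03], [0, 0, 0], 0.0918],
    [[0.001, 0, 0.06], [0, 0, 0], 0.0918],
    [[0.001, 0, 0.085], [0, 0, 0], 0.0918],
    [[0.001, 0, 0.1], [0, 0, 0], 0.0918],
    [[0.001, 0, 0.108], [0, 0, 0], 0.0918]
  ]
}}

```text
time: 1.15
tool_pos: [0.5456, -0.011, 0.0188]
tool_rot: [-3.142, 0.0, 1.381]
contact_force: [0.2, -0.3, 1.2]
opening: 0.0917
grip_force: 0.0
```

>>> {"api": "arm_command", "payload": {
  "moves": [
    [[0, 0, 0], [0, 0, 0], 0.05],
    [[0, 0, 0], [0, 0, 0], 0.04],
    [[0, 0, 0], [0, 0, 0], 0.03],
    [[0, 0, 0], [0, 0, 0], 0.02],
    [[0, 0, 0], [0, 0, 0], 0.015]
  ]
}}

```text
time: 1.65
tool_pos: [0.5455, -0.011, 0.0193]
tool_rot: [3.14, -0.0, 1.381]
contact_force: [0.4, -1.3, 0.1]
opening: 0.0565
grip_force: 0.0
```

>>> {"api": "arm_command", "payload": {
  "moves": [
    [[0, 0, 0], [0, 0, 0], 0.015],
    [[0, 0, 0], [0, 0, 0], 0.015],
    [[0, 0, 0], [0, 0, 0], 0.015],
    [[0, 0, 0], [0, 0, 0], 0.015],
    [[0, 0, 0], [0, 0, 0], 0.015]
  ]
}}

```text
time: 2.15
tool_pos: [0.5452, -0.011, 0.0187]
tool_rot: [-3.141, -0.0, 1.381]
contact_force: [-0.3, 0.8, -0.1]
opening: 0.0277
grip_force: 15.0
```

```bash
python3 - <<'E'
from h import *
s=robot.observe(); print(s['tool_pos'],s['opening'],s['grip_force'],s['contact_force'])
print(go([.531,-.333,.13]))
im=robot.read_camera('wrist'); cv2.imwrite('pics/w1.png',im[:,:,::-1])
E
```

```text
[ 0.5452 -0.011   0.0187] 0.027672366974843387 14.989508217422554 [-0.3123  0.8047 -0.0952]
(array([-0.3189,  0.0469, -0.1113]), array([-0.0001, -0.    ,  0.    ]))
```

View pics/w1.png

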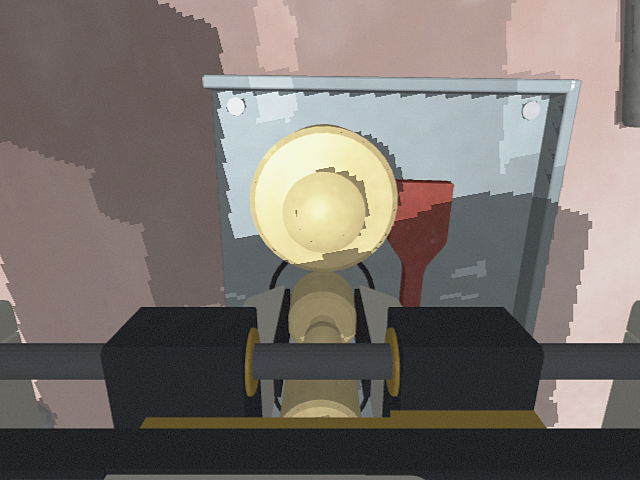

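S is held across its body (27.7 mm opening), and L and the red piece are undisturbed in the view. Carrying S to the tray centre.

>>> {"api": "arm_command", "payload": {
  "moves": [
    [[0, 0, -0.04], [0, 0, 0], 0.015],
    [[0, 0, -0.085], [0, 0, 0], 0.015],
    [[-0.03, 0.005, -0.11], [0, 0, 0], 0.015],
    [[-0.07, 0.01, -0.11], [0, 0, 0], 0.015],
    [[-0.11, 0.017, -0.11], [0, 0, 0], 0.015]
  ],
  "squeeze": 20
}}

```text
time: 2.7
tool_pos: [0.5414, -0.1231, 0.1299]
tool_rot: [3.139, 0.0, 1.382]
contact_force: [1.2, 0.1, -2.0]
opening: 0.0275
grip_force: 20.0
```

>>> {"api": "arm_command", "payload": {
  "moves": [
    [[-0.045, 0.007, 0], [0, 0, 0], 0.015],
    [[-0.09, 0.014, 0], [0, 0, 0], 0.015],
    [[-0.135, 0.02, 0], [0, 0, 0], 0.015],
    [[-0.175, 0.025, 0], [0, 0, 0], 0.015],
    [[-0.209, 0.03, 0], [0, 0, 0], 0.015]
  ]
}}

```text
time: 3.2
tool_pos: [0.5304, -0.3354, 0.1284]
tool_rot: [-3.141, -0.0, 1.38]
contact_force: [0.7, 0.3, -0.4]
opening: 0.0276
grip_force: 20.0
```

```bash
python3 - <<'E'
from h import *
s=robot.observe(); print(s['tool_pos'],s['opening'],s['grip_force'])
m=robot.camera_model('wrist');im=robot.read_camera('wrist'); cv2.imwrite('pics/w2.png',im[:,:,::-1]); np.save('w2.npy',m,allow_pickle=True)
E
```

```text
[ 0.5304 -0.3354  0.1284] 0.027571956297789333 19.97715437842089
```

View pics/w2.png

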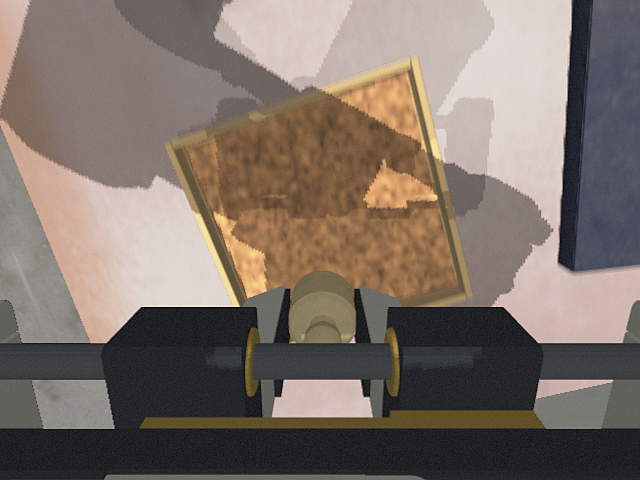

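The tray's rim corners are at (167,144), (414,58) and (468,297); S is held at the bottom. Checking the tray centre.

```bash
python3 - <<'E'
from h import *
m=np.load('w2.npy',allow_pickle=True).item()
P=ray(m,[(167,144),(414,58),(468,297)],.022); print(P, np.linalg.norm(P[1]-P[0]),np.linalg.norm(P[2]-P[1])); c=(P[0]+P[2])/2; print(c); d=P[1]-P[0];print(np.degrees(np.arctan2(d[1],d[0])))
c[2]=.0185
print(go(c))
E
```

```text
[[ 0.4433 -0.2546  0.022 ]
 [ 0.6067 -0.2342  0.022 ]
 [ 0.6257 -0.4005  0.022 ]] 0.16474688888453126 0.1673432145981945
[ 0.5345 -0.3275  0.022 ]
7.101889921031842
(array([0.0141, 0.0018, 0.1098]), array([0.0012, 0.0034, 0.    ]))
```

>>> {"api": "arm_command", "payload": {
  "moves": [
    [[0.005, 0, 0.04], [0, 0, 0], 0.015],
    [[0.005, 0, 0.08], [0, 0, 0], 0.015],
    [[0.005, 0, 0.1], [0, 0, 0], 0.015],
    [[0.005, 0, 0.107], [0, 0, 0], 0.015],
    [[0.005, 0, 0.11], [0, 0, 0], 0.015]
  ]
}}

```text
time: 3.75
tool_pos: [0.532, -0.328, 0.0182]
tool_rot: [-3.141, -0.0, 1.381]
contact_force: [0.1, -0.2, -0.8]
opening: 0.0277
grip_force: 20.0
```

>>> {"api": "arm_command", "payload": {
  "moves": [
    [[0, 0, 0], [0, 0, 0], 0.015],
    [[0, 0, 0], [0, 0, 0], 0.035],
    [[0, 0, 0], [0, 0, 0], 0.05],
    [[0, 0, 0], [0, 0, 0], 0.06],
    [[0, 0, 0], [0, 0, 0], 0.06]
  ]
}}

```text
time: 4.25
tool_pos: [0.5323, -0.3284, 0.0194]
tool_rot: [3.141, 0.0, 1.381]
contact_force: [-0.2, 0.5, 0.4]
opening: 0.0545
grip_force: 0.0
```

>>> {"api": "arm_command", "payload": {
  "moves": [
    [[0, 0, 0], [0, 0, 0], 0.06],
    [[0, 0, -0.03], [0, 0, 0], 0.06],
    [[0, 0, -0.07], [0, 0, 0], 0.07],
    [[0, 0, -0.11], [0, 0, 0], 0.08],
    [[0, 0, -0.11], [0, 0, 0], 0.0918]
  ]
}}

```text
time: 4.75
tool_pos: [0.5348, -0.3303, 0.1352]
tool_rot: [3.131, 0.005, 1.381]
contact_force: [-0.0, -0.6, 0.7]
opening: 0.0796
grip_force: 0.0
```

```bash
python3 - <<'E'
from h import *
s=robot.observe(); print(s['tool_pos'],s['opening'],s['grip_force'])
print('M',go([.535,-.0615,.13]))
E
```

```text
[ 0.5348 -0.3303  0.1352] 0.07964539038633053 0.0
M (array([ 0.264 , -0.0506,  0.0033]), array([0.0103, 0.0053, 0.    ]))
```

>>> {"api": "arm_command", "payload": {
  "moves": [
    [[0.045, -0.008, 0], [0, 0, 0], 0.0918],
    [[0.09, -0.016, 0], [0, 0, 0], 0.0918],
    [[0.135, -0.025, 0], [0, 0, 0], 0.0918],
    [[0.18, -0.033, 0], [0, 0, 0], 0.0918],
    [[0.225, -0.041, 0], [0, 0, 0], 0.0918]
  ]
}}

```text
time: 5.25
tool_pos: [0.5338, -0.0978, 0.1284]
tool_rot: [-3.141, -0.0, 1.38]
contact_force: [0.4, -0.1, -0.0]
opening: 0.0921
grip_force: 0.0
```

>>> {"api": "arm_command", "payload": {
  "moves": [
    [[0.037, -0.007, 0], [0, 0, 0], 0.0918],
    [[0.037, -0.007, 0.03], [0, 0, 0], 0.0918],
    [[0.037, -0.007, 0.07], [0, 0, 0], 0.0918],
    [[0.037, -0.007, 0.1], [0, 0, 0], 0.0918],
    [[0.037, -0.007, 0.11], [0, 0, 0], 0.0918]
  ]
}}

```text
time: 5.75
tool_pos: [0.5322, -0.0612, 0.0156]
tool_rot: [-3.136, -0.0, 1.381]
contact_force: [0.8, -0.7, 0.7]
opening: 0.0919
grip_force: 0.0
```

>>> {"api": "arm_command", "payload": {
  "moves": [
    [[0, 0, 0], [0, 0, 0], 0.05],
    [[0, 0, 0], [0, 0, 0], 0.04],
    [[0, 0, 0], [0, 0, 0], 0.03],
    [[0, 0, 0], [0, 0, 0], 0.02],
    [[0, 0, 0], [0, 0, 0], 0.02]
  ],
  "squeeze": 20
}}

```text
time: 6.25
tool_pos: [0.5349, -0.062, 0.0197]
tool_rot: [3.14, 0.0, 1.381]
contact_force: [0.7, -0.1, -0.2]
opening: 0.0565
grip_force: 0.0
```

>>> {"api": "arm_command", "payload": {
  "moves": [
    [[0, 0, 0], [0, 0, 0], 0.02],
    [[0, 0, 0], [0, 0, 0], 0.02],
    [[0, 0, 0], [0, 0, 0], 0.02],
    [[0, 0, 0], [0, 0, 0], 0.02],
    [[0, 0, 0], [0, 0, 0], 0.02]
  ],
  "squeeze": 30
}}

```text
time: 6.75
tool_pos: [0.5345, -0.0619, 0.0189]
tool_rot: [3.141, 0.0, 1.381]
contact_force: [-0.3, 0.3, 1.7]
opening: 0.0353
grip_force: 30.0
```

>>> {"api": "arm_command", "payload": {
  "moves": [
    [[0, 0, -0.04], [0, 0, 0], 0.02],
    [[0, 0, -0.085], [0, 0, 0], 0.02],
    [[-0.03, 0.005, -0.11], [0, 0, 0], 0.02],
    [[-0.07, 0.011, -0.11], [0, 0, 0], 0.02],
    [[-0.11, 0.017, -0.11], [0, 0, 0], 0.02]
  ]
}}

```text
time: 7.25
tool_pos: [0.5304, -0.1739, 0.1295]
tool_rot: [3.14, 0.0, 1.382]
contact_force: [0.5, -0.5, -3.7]
opening: 0.0353
grip_force: 30.0
```

>>> {"api": "arm_command", "payload": {
  "moves": [
    [[-0.045, 0.007, 0], [0, 0, 0], 0.02],
    [[-0.09, 0.014, 0], [0, 0, 0], 0.02],
    [[-0.135, 0.021, 0], [0, 0, 0], 0.02],
    [[-0.175, 0.028, 0], [0, 0, 0], 0.02],
    [[-0.198, 0.031, 0], [0, 0, 0], 0.02]
  ]
}}

```text
time: 7.75
tool_pos: [0.5223, -0.3765, 0.1277]
tool_rot: [-3.141, 0.0, 1.378]
contact_force: [0.1, 0.3, -2.8]
opening: 0.0357
grip_force: 30.0
```

>>> {"api": "arm_command", "payload": {
  "moves": [
    [[0, 0, 0.04], [0, 0, 0], 0.02],
    [[0, 0, 0.08], [0, 0, 0], 0.02],
    [[0, 0, 0.1], [0, 0, 0], 0.02],
    [[0, 0, 0.107], [0, 0, 0], 0.02],
    [[0, 0, 0.11], [0, 0, 0], 0.02]
  ]
}}

```text
time: 8.25
tool_pos: [0.523, -0.3731, 0.0181]
tool_rot: [-3.14, -0.001, 1.381]
contact_force: [0.5, 0.1, -2.1]
opening: 0.0353
grip_force: 30.0
```

>>> {"api": "arm_command", "payload": {
  "moves": [
    [[0, 0, 0], [0, 0, 0], 0.02],
    [[0, 0, 0], [0, 0, 0], 0.02],
    [[0, 0, 0], [0, 0, 0], 0.045],
    [[0, 0, 0], [0, 0, 0], 0.055],
    [[0, 0, 0], [0, 0, 0], 0.065]
  ]
}}

```text
time: 8.75
tool_pos: [0.5238, -0.3737, 0.0196]
tool_rot: [3.14, 0.001, 1.381]
contact_force: [0.7, 0.3, 0.2]
opening: 0.055
grip_force: 0.0
```

>>> {"api": "arm_command", "payload": {
  "moves": [
    [[0, 0, 0], [0, 0, 0], 0.065],
    [[0, 0, 0], [0, 0, 0], 0.065],
    [[0, 0, -0.03], [0, 0, 0], 0.065],
    [[0, 0, -0.07], [0, 0, 0], 0.08],
    [[0, 0, -0.11], [0, 0, 0], 0.0918]
  ]
}}

```text
time: 9.25
tool_pos: [0.5231, -0.3731, 0.1295]
tool_rot: [-3.141, -0.001, 1.381]
contact_force: [0.4, -0.7, 0.5]
opening: 0.0766
grip_force: 0.0
```

```bash
python3 - <<'E'
from h import *
s=robot.observe(); print(s['tool_pos'],s['opening'],s['grip_force'])
m=robot.camera_model('wrist');im=robot.read_camera('wrist'); cv2.imwrite('pics/w3.png',im[:,:,::-1])
print('L',go([.5551,.0405,.1285]))
E
```

```text
[ 0.5231 -0.3731  0.1295] 0.07663106143480979 0.0
L (array([ 0.4141, -0.0499,  0.0064]), array([0.0097, 0.0058, 0.    ]))
```

View pics/w3.png

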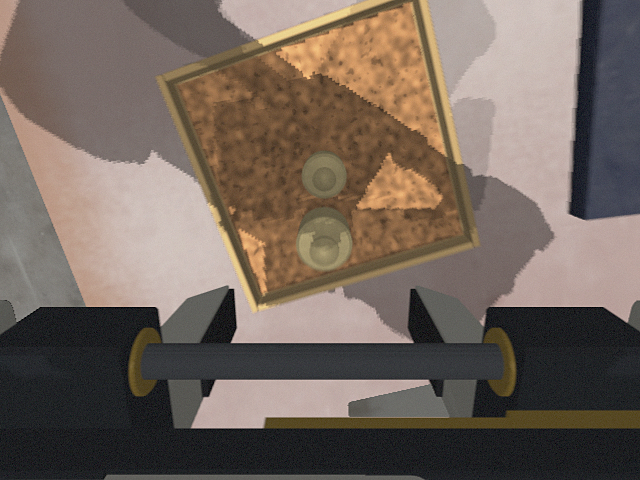

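S (325,175) and M (324,240) both stand upright in the tray. Going for L.

>>> {"api": "arm_command", "payload": {
  "moves": [
    [[0.049, -0.006, 0], [0, 0, 0], 0.0918],
    [[0.098, -0.012, 0], [0, 0, 0], 0.0918],
    [[0.147, -0.018, 0], [0, 0, 0], 0.0918],
    [[0.196, -0.023, 0], [0, 0, 0], 0.0918],
    [[0.245, -0.028, 0], [0, 0, 0], 0.0918]
  ]
}}

```text
time: 9.8
tool_pos: [0.542, -0.1257, 0.1288]
tool_rot: [3.141, 0.0, 1.38]
contact_force: [1.3, 0.5, -0.4]
opening: 0.0919
grip_force: 0.0
```

>>> {"api": "arm_command", "payload": {
  "moves": [
    [[0.049, -0.006, 0], [0, 0, 0], 0.0918],
    [[0.098, -0.012, 0], [0, 0, 0], 0.0918],
    [[0.147, -0.016, 0], [0, 0, 0], 0.0918],
    [[0.167, -0.019, 0], [0, 0, 0], 0.0918],
    [[0.167, -0.019, 0], [0, 0, 0], 0.0918]
  ]
}}

```text
time: 10.3
tool_pos: [0.5549, 0.0431, 0.1287]
tool_rot: [3.141, -0.001, 1.385]
contact_force: [-0.5, -0.5, 0.3]
opening: 0.0917
grip_force: 0.0
```

>>> {"api": "arm_command", "payload": {
  "moves": [
    [[0, 0, 0.03], [0, 0, 0], 0.0918],
    [[0, 0, 0.065], [0, 0, 0], 0.0918],
    [[0, 0, 0.09], [0, 0, 0], 0.0918],
    [[0, 0, 0.105], [0, 0, 0], 0.0918],
    [[0, 0, 0.11], [0, 0, 0], 0.0918]
  ]
}}

```text
time: 10.8
tool_pos: [0.5539, 0.0389, 0.0169]
tool_rot: [-3.139, 0.001, 1.38]
contact_force: [0.4, 1.0, 0.0]
opening: 0.092
grip_force: 0.0
```

>>> {"api": "arm_command", "payload": {
  "moves": [
    [[0, 0, 0], [0, 0, 0], 0.06],
    [[0, 0, 0], [0, 0, 0], 0.05],
    [[0, 0, 0], [0, 0, 0], 0.04],
    [[0, 0, 0], [0, 0, 0], 0.03],
    [[0, 0, 0], [0, 0, 0], 0.03]
  ],
  "squeeze": 20
}}

```text
time: 11.3
tool_pos: [0.5554, 0.04, 0.0193]
tool_rot: [3.14, -0.0, 1.381]
contact_force: [0.6, -0.4, -0.3]
opening: 0.0568
grip_force: 0.0
```

>>> {"api": "arm_command", "payload": {
  "moves": [
    [[0, 0, 0], [0, 0, 0], 0.03],
    [[0, 0, 0], [0, 0, 0], 0.03],
    [[0, 0, 0], [0, 0, 0], 0.03],
    [[0, 0, 0], [0, 0, 0], 0.03],
    [[0, 0, 0], [0, 0, 0], 0.03]
  ],
  "squeeze": 45
}}

```text
time: 11.8
tool_pos: [0.5553, 0.0401, 0.019]
tool_rot: [3.141, -0.0, 1.381]
contact_force: [-0.2, 0.2, 4.2]
opening: 0.0469
grip_force: 45.0
```

>>> {"api": "arm_command", "payload": {
  "moves": [
    [[0, 0, -0.02], [0, 0, 0], 0.03],
    [[0, 0, -0.055], [0, 0, 0], 0.03],
    [[0, 0, -0.09], [0, 0, 0], 0.03],
    [[-0.02, 0.003, -0.11], [0, 0, 0], 0.03],
    [[-0.06, 0.009, -0.11], [0, 0, 0], 0.03]
  ]
}}

```text
time: 12.3
tool_pos: [0.5537, -0.0191, 0.1311]
tool_rot: [3.137, -0.001, 1.385]
contact_force: [1.2, -1.4, -5.3]
opening: 0.0468
grip_force: 45.0
```

>>> {"api": "arm_command", "payload": {
  "moves": [
    [[-0.04, 0.006, 0], [0, 0, 0], 0.03],
    [[-0.08, 0.012, 0], [0, 0, 0], 0.03],
    [[-0.12, 0.018, 0], [0, 0, 0], 0.03],
    [[-0.16, 0.023, 0], [0, 0, 0], 0.03],
    [[-0.2, 0.029, 0], [0, 0, 0], 0.03]
  ]
}}

```text
time: 12.8
tool_pos: [0.5419, -0.2235, 0.1273]
tool_rot: [-3.138, -0.001, 1.381]
contact_force: [-0.5, -1.2, -4.9]
opening: 0.0471
grip_force: 45.0
```

>>> {"api": "arm_command", "payload": {
  "moves": [
    [[-0.035, 0.005, 0], [0, 0, 0], 0.03],
    [[-0.055, 0.008, 0], [0, 0, 0], 0.03],
    [[-0.06, 0.009, 0], [0, 0, 0], 0.03],
    [[-0.06, 0.009, 0], [0, 0, 0], 0.03],
    [[-0.06, 0.009, 0.02], [0, 0, 0], 0.03]
  ]
}}

```text
time: 13.3
tool_pos: [0.5423, -0.2825, 0.1106]
tool_rot: [3.137, 0.001, 1.382]
contact_force: [-0.1, -0.1, -4.2]
opening: 0.0472
grip_force: 45.0
```

>>> {"api": "arm_command", "payload": {
  "moves": [
    [[0, 0, 0.03], [0, 0, 0], 0.03],
    [[0, 0, 0.06], [0, 0, 0], 0.03],
    [[0, 0, 0.08], [0, 0, 0], 0.03],
    [[0, 0, 0.087], [0, 0, 0], 0.03],
    [[0, 0, 0.09], [0, 0, 0], 0.03]
  ]
}}

```text
time: 13.8
tool_pos: [0.5408, -0.2815, 0.0182]
tool_rot: [-3.14, -0.001, 1.382]
contact_force: [-0.1, -0.2, -4.1]
opening: 0.0468
grip_force: 45.0
```

>>> {"api": "arm_command", "payload": {
  "moves": [
    [[0, 0, 0], [0, 0, 0], 0.03],
    [[0, 0, 0], [0, 0, 0], 0.03],
    [[0, 0, 0], [0, 0, 0], 0.055],
    [[0, 0, 0], [0, 0, 0], 0.065],
    [[0, 0, 0], [0, 0, 0], 0.07]
  ]
}}

```text
time: 14.3
tool_pos: [0.5414, -0.2836, 0.0199]
tool_rot: [3.139, 0.001, 1.381]
contact_force: [0.5, 0.1, 0.4]
opening: 0.0661
grip_force: 0.0
```

>>> {"api": "arm_command", "payload": {
  "moves": [
    [[0, 0, 0], [0, 0, 0], 0.07],
    [[0, 0, 0], [0, 0, 0], 0.07],
    [[0, 0, -0.03], [0, 0, 0], 0.07],
    [[0, 0, -0.07], [0, 0, 0], 0.07],
    [[0, 0, -0.11], [0, 0, 0], 0.07]
  ]
}}

```text
time: 14.8
tool_pos: [0.5404, -0.2829, 0.1296]
tool_rot: [-3.14, -0.001, 1.381]
contact_force: [1.4, -0.5, 0.4]
opening: 0.0699
grip_force: 0.0
```

>>> {"api": "arm_command", "payload": {
  "moves": [
    [[0.049, 0, 0], [0, 0, 0], 0.06],
    [[0.098, 0, 0], [0, 0, 0], 0.06],
    [[0.147, 0, 0], [0, 0, 0], 0.06],
    [[0.196, 0, 0], [0, 0, 0], 0.06],
    [[0.2, 0, 0], [0, 0, 0], 0.06]
  ]
}}

```text
time: 15.3
tool_pos: [0.579, -0.0813, 0.129]
tool_rot: [-3.142, -0.002, 1.386]
contact_force: [-0.5, -0.9, -0.3]
opening: 0.0601
grip_force: 0.0
```

```bash
python3 - <<'E'
from h import *
s=robot.observe(); print(s['tool_pos'],s['opening'],s['grip_force'])
m=robot.camera_model('wrist');im=robot.read_camera('wrist'); cv2.imwrite('pics/w4.png',im[:,:,::-1])
print(*redpose(im,m),sep='\n')
i2=robot.read_camera('scene')[270:400,340:520]; cv2.imwrite('pics/tray.png',np.vstack([cv2.resize(im[:,:,::-1],(400,300)),cv2.resize(i2[:,:,::-1],(400,290))]))
E
```

```text
[ 0.579  -0.0813  0.129 ] 0.06011490036195907 0.0
(array([ 294,   57,   41,  175, 4183], dtype=int32), ((583.3666381835938, -22.30768585205078), (114.48291015625, 24.31080436706543), 77.41104888916016))
```

View pics/tray.png

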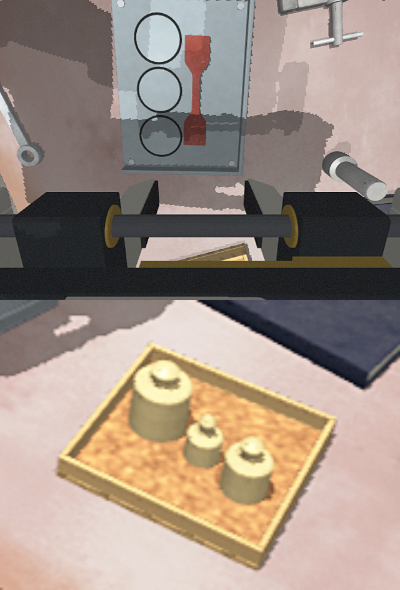

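All three weights stand upright in the tray (lower panel). The red piece is still in the rack, measured at (0.583, -0.022) with the right size. Moving above it.

>>> {"api": "arm_command", "payload": {
  "moves": [
    [[0.03, -0.004, 0], [0, 0, 0.03], 0.045],
    [[0.064, -0.007, 0.03], [0, 0, 0.03], 0.045],
    [[0.064, -0.007, 0.06], [0, 0, 0.03], 0.045],
    [[0.064, -0.007, 0.08], [0, 0, 0.03], 0.045],
    [[0.064, -0.007, 0.08], [0, 0, 0.03], 0.045]
  ],
  "squeeze": 8
}}

```text
time: 15.9
tool_pos: [0.5817, -0.0238, 0.0459]
tool_rot: [-3.136, 0.001, 1.349]
contact_force: [0.4, -1.1, 0.5]
opening: 0.0451
grip_force: 0.0
```

>>> {"api": "arm_command", "payload": {
  "moves": [
    [[0, 0, 0], [0, 0, 0], 0.045],
    [[0, 0, 0], [0, 0, 0], 0.045],
    [[0, 0, 0], [0, 0, 0], 0.045],
    [[0, 0, 0], [0, 0, 0], 0.045],
    [[0, 0, 0], [0, 0, 0], 0.045]
  ]
}}

```text
time: 16.4
tool_pos: [0.584, -0.0226, 0.0494]
tool_rot: [3.14, -0.0, 1.351]
contact_force: [-0.2, 0.3, 0.1]
opening: 0.0449
grip_force: 0.0
```

```bash
python3 - <<'E'
from h import *
print(robot.observe()['tool_pos'],go([.5834,-.0223,.0085],1.351))
E
```

```text
[ 0.584  -0.0226  0.0494] (array([ 0.0002, -0.0007,  0.0409]), array([ 0.0011, -0.    , -0.0003]))
```

>>> {"api": "arm_command", "payload": {
  "moves": [
    [[0, 0, 0.012], [0, 0, 0], 0.045],
    [[0, 0, 0.024], [0, 0, 0], 0.045],
    [[0, 0, 0.033], [0, 0, 0], 0.045],
    [[0, 0, 0.038], [0, 0, 0], 0.045],
    [[0, 0, 0.041], [0, 0, 0], 0.045]
  ]
}}

```text
time: 16.9
tool_pos: [0.5833, -0.0224, 0.0067]
tool_rot: [-3.14, 0.0, 1.351]
contact_force: [-0.6, -0.5, 0.1]
opening: 0.0453
grip_force: 0.0
```

>>> {"api": "arm_command", "payload": {
  "moves": [
    [[0, 0, 0], [0, 0, 0], 0.025],
    [[0, 0, 0], [0, 0, 0], 0.015],
    [[0, 0, 0], [0, 0, 0], 0.006],
    [[0, 0, 0], [0, 0, 0], 0.004],
    [[0, 0, 0], [0, 0, 0], 0.004]
  ]
}}

```text
time: 17.4
tool_pos: [0.5839, -0.0225, 0.008]
tool_rot: [3.141, -0.0, 1.351]
contact_force: [0.3, 0.3, 0.1]
opening: 0.0094
grip_force: 0.0
```

>>> {"api": "arm_command", "payload": {
  "moves": [
    [[0, 0, 0], [0, 0, 0], 0.004],
    [[0, 0, 0], [0, 0, 0], 0.004],
    [[0, 0, 0], [0, 0, 0], 0.004],
    [[0, 0, 0], [0, 0, 0], 0.004],
    [[0, 0, 0], [0, 0, 0], 0.004]
  ]
}}

```text
time: 17.9
tool_pos: [0.5839, -0.0225, 0.008]
tool_rot: [3.141, -0.0, 1.351]
contact_force: [-0.4, 0.8, 3.1]
opening: 0.009
grip_force: 8.0
```

>>> {"api": "arm_command", "payload": {
  "moves": [
    [[0, 0, -0.015], [0, 0, 0], 0.004],
    [[0, 0, -0.05], [0, 0, 0], 0.004],
    [[0, 0, -0.09], [0, 0, 0], 0.004],
    [[0, 0, -0.12], [0, 0, 0], 0.004],
    [[0, 0, -0.12], [0, 0, 0], 0.004]
  ]
}}

```text
time: 18.4
tool_pos: [0.5862, -0.0228, 0.1322]
tool_rot: [3.133, -0.001, 1.351]
contact_force: [0.5, -0.4, -0.5]
opening: 0.0089
grip_force: 8.0
```

```bash
python3 - <<'E'
from h import *
s=robot.observe();print(s['tool_pos'],s['opening'],s['grip_force'],go([.507,.32,.13],1.351))
m=robot.camera_model('wrist');im=robot.read_camera('wrist');print(*redpose(im,m,s['tool_pos'][2]+.006),sep='\n')
E
```

```text
[ 0.5862 -0.0228  0.1322] 0.008932782531067406 7.957700192382617 (array([ 0.3173, -0.1521,  0.001 ]), array([ 0.0085, -0.0005, -0.0002]))
(array([ 290,  174,   64,  169, 6177], dtype=int32), ((590.4246826171875, -1.1032295227050781), (72.69580078125, 24.736249923706055), 77.32144165039062))
(array([ 302,  380,   41,   37, 1193], dtype=int32), ((576.4032592773438, -65.0960693359375), (19.590625762939453, 18.547597885131836), 76.9737319946289))
```

The piece is held (9 mm opening, axis unchanged). Moving to just short of the plate, turned to about its yaw, to measure it from near.

>>> {"api": "arm_command", "payload": {
  "moves": [
    [[0.045, -0.017, 0], [0, 0, -0.13], 0.004],
    [[0.09, -0.034, 0], [0, 0, -0.26], 0.004],
    [[0.135, -0.05, 0], [0, 0, -0.39], 0.004],
    [[0.18, -0.067, 0], [0, 0, -0.52], 0.004],
    [[0.22, -0.08, 0], [0, 0, -0.65], 0.004]
  ]
}}

```text
time: 18.95
tool_pos: [0.5519, 0.2116, 0.1258]
tool_rot: [-3.138, -0.001, 2.007]
contact_force: [0.1, -0.5, 0.1]
opening: 0.0089
grip_force: 8.0
```

>>> {"api": "arm_command", "payload": {
  "moves": [
    [[0, 0, 0], [0, 0, 0], 0.004],
    [[0, 0, 0], [0, 0, 0], 0.004],
    [[0, 0, 0], [0, 0, 0], 0.004],
    [[0, 0, 0], [0, 0, 0], 0.004],
    [[0, 0, 0], [0, 0, 0], 0.004]
  ]
}}

```text
time: 19.45
tool_pos: [0.5539, 0.2084, 0.1276]
tool_rot: [-3.141, 0.0, 1.999]
contact_force: [-0.2, 0.6, -0.9]
opening: 0.0085
grip_force: 8.0
```

```bash
python3 - <<'E'
from h import *
s=robot.observe();print(s['tool_pos'],s['tool_rot'],s['opening'])
m=robot.camera_model('wrist');np.save('w5.npy',m,allow_pickle=True);im=robot.read_camera('wrist');cv2.imwrite('pics/w5.png',im[:,:,::-1])
E
```

```text
[0.5539 0.2084 0.1276] [-3.1413  0.0001  1.9986] 0.008526983706009197
```

View pics/w5.png

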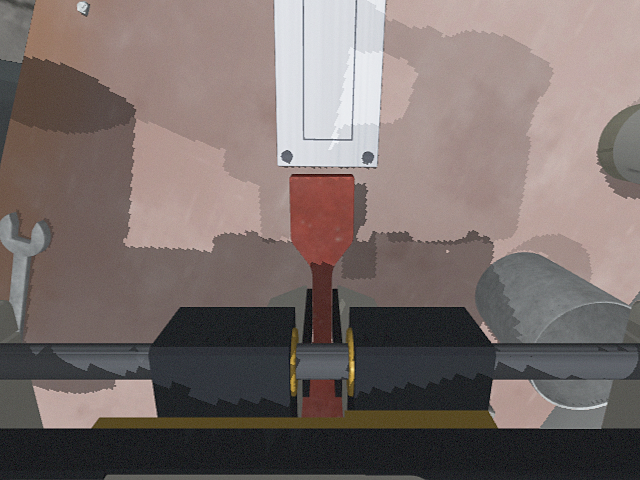

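The plate's near edge runs (277,164)–(378,167), its sides reach (274,0) and (385,0), and the engraved near line is at row 139. The held piece is aligned with it, and the cup is at the right, well below the gripper.

```bash
python3 - <<'E'
from h import *
m=np.load('w5.npy',allow_pickle=True).item()
A,B,C,D,e1,e2,f1,f2=ray(m,[(277,164),(378,167),(274,1),(385,1),(303,139),(352,139),(303,1),(356,1)],.006)[:,:2]
print(np.linalg.norm(B-A),np.linalg.norm(e1-e2),np.linalg.norm((A+B-e1-e2)/2))
for a,b in((A,C),(B,D),(e1,f1),(e2,f2)): print(np.arctan2(*(b-a)[::-1]))
d=C-A+D-B;d/=np.linalg.norm(d); c1=(A+B)/2+.08*d; c2=(e1+e2)/2+.0615*d; print(c1,c2,np.arctan2(*d[::-1]))
c=(c1+c2)/2; print(go([*c,.05],np.arctan2(*d[::-1])))
E
```

```text
0.07035788338130035 0.033464171268662496 0.01789903259249522
1.9836257306496805
1.997367024579118
1.9842929492442352
1.9907826105848896
[0.5042 0.3261] [0.5042 0.3255] 1.9905658578866077
(array([0.1273, 0.0034, 0.0777]), array([-0.    ,  0.0001,  0.0082]))
```

>>> {"api": "arm_command", "payload": {
  "moves": [
    [[0.045, 0.001, 0], [0, 0, 0.008], 0.004],
    [[0.09, 0.002, 0.01], [0, 0, 0.008], 0.004],
    [[0.12, 0.003, 0.03], [0, 0, 0.008], 0.004],
    [[0.127, 0.003, 0.055], [0, 0, 0.008], 0.004],
    [[0.127, 0.003, 0.08], [0, 0, 0.008], 0.004]
  ]
}}

```text
time: 20.0
tool_pos: [0.503, 0.3276, 0.0473]
tool_rot: [3.14, -0.0, 1.994]
contact_force: [-0.6, -0.4, -0.2]
opening: 0.0086
grip_force: 8.0
```

>>> {"api": "arm_command", "payload": {
  "moves": [
    [[0, 0, 0.005], [0, 0, 0], 0.004],
    [[0, 0, 0.015], [0, 0, 0], 0.004],
    [[0, 0, 0.025], [0, 0, 0], 0.004],
    [[0, 0, 0.03], [0, 0, 0], 0.004],
    [[0, 0, 0.03], [0, 0, 0], 0.004]
  ]
}}

```text
time: 20.5
tool_pos: [0.5035, 0.326, 0.0174]
tool_rot: [-3.141, 0.0, 1.992]
contact_force: [0.2, 0.7, -0.2]
opening: 0.0086
grip_force: 8.0
```

```bash
python3 - <<'E'
from h import *
s=robot.observe();print(s['tool_pos'],s['contact_force'],s['opening'],go([.5042,.3258,.0085],1.9906))
E
```

```text
[0.5035 0.326  0.0174] [ 0.2489  0.7123 -0.2262] 0.008607363424405582 (array([-0.0005,  0.0006,  0.0089]), array([-0.0005,  0.0001,  0.0016]))
```

>>> {"api": "arm_command", "payload": {
  "moves": [
    [[0, 0, 0.003], [0, 0, 0], 0.004],
    [[0, 0, 0.006], [0, 0, 0], 0.004],
    [[0, 0, 0.009], [0, 0, 0], 0.004],
    [[0, 0, 0.0095], [0, 0, 0], 0.004],
    [[0, 0, 0.0095], [0, 0, 0], 0.004]
  ]
}}

```text
time: 21.0
tool_pos: [0.5034, 0.3263, 0.0082]
tool_rot: [-3.142, 0.0, 1.993]
contact_force: [-0.5, -0.4, -0.3]
opening: 0.009
grip_force: 8.0
```

>>> {"api": "arm_command", "payload": {
  "moves": [
    [[0, 0, 0], [0, 0, 0], 0.004],
    [[0, 0, 0], [0, 0, 0], 0.015],
    [[0, 0, 0], [0, 0, 0], 0.03],
    [[0, 0, 0], [0, 0, 0], 0.04],
    [[0, 0, 0], [0, 0, 0], 0.04]
  ]
}}

```text
time: 21.5
tool_pos: [0.5035, 0.3264, 0.0083]
tool_rot: [3.141, 0.0, 1.993]
contact_force: [-0.6, -0.3, 0.5]
opening: 0.0347
grip_force: 0.0
```

>>> {"api": "arm_command", "payload": {
  "moves": [
    [[0, 0, -0.01], [0, 0, 0], 0.04],
    [[0, 0, -0.05], [0, 0, 0], 0.04],
    [[0, 0, -0.09], [0, 0, 0], 0.04],
    [[-0.04, 0, -0.12], [0, 0, 0], 0.06],
    [[-0.08, 0, -0.12], [0, 0, 0], 0.0918]
  ]
}}

```text
time: 22.0
tool_pos: [0.5389, 0.2544, 0.1342]
tool_rot: [3.131, 0.001, 1.996]
contact_force: [1.1, -0.7, -0.3]
opening: 0.0515
grip_force: 0.0
```

>>> {"api": "arm_command", "payload": {
  "moves": [
    [[0, 0, 0], [0, 0, 0], 0.0918],
    [[0, 0, 0], [0, 0, 0], 0.0918],
    [[0, 0, 0], [0, 0, 0], 0.0918],
    [[0, 0, 0], [0, 0, 0], 0.0918],
    [[0, 0, 0], [0, 0, 0], 0.0918]
  ]
}}

```text
time: 22.5
tool_pos: [0.5357, 0.2542, 0.1279]
tool_rot: [-3.141, -0.0, 1.994]
contact_force: [-0.5, -0.0, -0.0]
opening: 0.0897
grip_force: 0.0
```

```bash
python3 - <<'E'
from h import *
s=robot.observe();print(s['tool_pos'],s['tool_rot'])
m=robot.camera_model('wrist');im=robot.read_camera('wrist');cv2.imwrite('pics/w6.png',im[:,:,::-1]);print(*redpose(im,m),sep='\n')
print(go([.5407,-.2828,.1285],1.381))
E
```

```text
[0.5357 0.2542 0.1279] [-3.1409 -0.0001  1.9942]
(array([ 303,   20,   40,  184, 4603], dtype=int32), ((502.4399719238281, 326.7252197265625), (24.279191970825195, 113.89424133300781), 24.29825782775879))
(array([-0.4916, -0.216 , -0.0005]), array([-0.0005,  0.0001,  0.6131]))
```

View pics/w6.png

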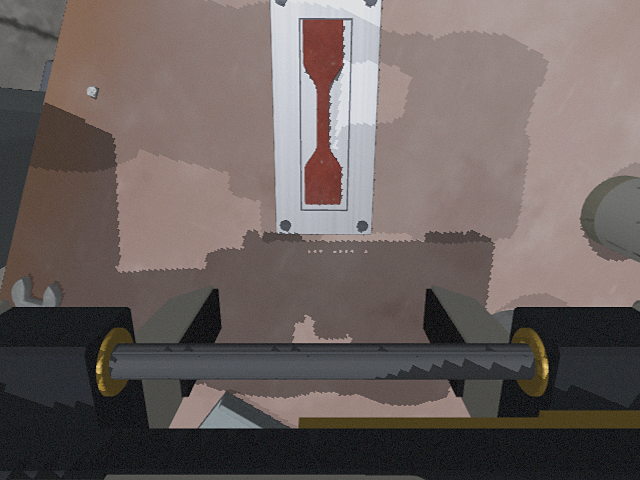

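The test piece lies within the engraved outline ((323,20)–(323,205)), about 2 mm off the plate's centre. Now I'll return L.

>>> {"api": "arm_command", "payload": {
  "moves": [
    [[-0.044, -0.019, 0], [0, 0, 0.122], 0.07],
    [[-0.088, -0.039, 0], [0, 0, 0.245], 0.07],
    [[-0.132, -0.058, 0], [0, 0, 0.368], 0.07],
    [[-0.176, -0.078, 0], [0, 0, 0.49], 0.07],
    [[-0.22, -0.097, 0], [0, 0, 0.613], 0.07]
  ]
}}

```text
time: 23.05
tool_pos: [0.5376, 0.0117, 0.1283]
tool_rot: [3.141, -0.0, 1.376]
contact_force: [1.1, -0.7, 0.0]
opening: 0.0703
grip_force: 0.0
```

>>> {"api": "arm_command", "payload": {
  "moves": [
    [[-0.048, 0.01, 0], [0, 0, 0], 0.07],
    [[-0.096, 0.02, 0], [0, 0, 0], 0.07],
    [[-0.144, 0.03, 0], [0, 0, 0], 0.07],
    [[-0.192, 0.04, 0], [0, 0, 0], 0.07],
    [[-0.24, 0.049, 0], [0, 0, 0], 0.07]
  ]
}}

```text
time: 23.55
tool_pos: [0.5404, -0.2336, 0.1282]
tool_rot: [3.141, -0.0, 1.38]
contact_force: [1.2, 0.2, 0.4]
opening: 0.0698
grip_force: 0.0
```

>>> {"api": "arm_command", "payload": {
  "moves": [
    [[-0.045, 0.009, 0], [0, 0, 0], 0.07],
    [[-0.051, 0.01, 0], [0, 0, 0], 0.07],
    [[-0.051, 0.01, 0], [0, 0, 0], 0.07],
    [[-0.051, 0.01, 0], [0, 0, 0], 0.07],
    [[-0.051, 0.01, 0], [0, 0, 0], 0.07]
  ]
}}

```text
time: 24.05
tool_pos: [0.5408, -0.2821, 0.1283]
tool_rot: [-3.141, -0.001, 1.382]
contact_force: [0.3, 0.6, -0.0]
opening: 0.0698
grip_force: 0.0
```

```bash
python3 - <<'E'
from h import *
s=robot.observe();print(s['tool_pos'],s['tool_rot'],s['opening'],go([.5410,-.283,.0185],1.381))
E
```

```text
[ 0.5408 -0.2821  0.1283] [-3.1413 -0.0005  1.3818] 0.0698107337873034 (array([-0.0009,  0.0004,  0.1098]), array([-0.0003, -0.0005,  0.0008]))
```

>>> {"api": "arm_command", "payload": {
  "moves": [
    [[0, 0, 0.03], [0, 0, 0], 0.07],
    [[0, 0, 0.065], [0, 0, 0], 0.07],
    [[0, 0, 0.09], [0, 0, 0], 0.07],
    [[0, 0, 0.105], [0, 0, 0], 0.07],
    [[0, 0, 0.11], [0, 0, 0], 0.07]
  ]
}}

```text
time: 24.55
tool_pos: [0.54, -0.2818, 0.0166]
tool_rot: [-3.139, -0.001, 1.382]
contact_force: [0.1, -0.3, 0.0]
opening: 0.07
grip_force: 0.0
```

>>> {"api": "arm_command", "payload": {
  "moves": [
    [[0, 0, 0], [0, 0, 0], 0.06],
    [[0, 0, 0], [0, 0, 0], 0.05],
    [[0, 0, 0], [0, 0, 0], 0.04],
    [[0, 0, 0], [0, 0, 0], 0.03],
    [[0, 0, 0], [0, 0, 0], 0.03]
  ],
  "squeeze": 20
}}

```text
time: 25.05
tool_pos: [0.5413, -0.2842, 0.0195]
tool_rot: [3.139, 0.001, 1.38]
contact_force: [1.2, 1.8, 4.8]
opening: 0.0472
grip_force: 20.0
```

>>> {"api": "arm_command", "payload": {
  "moves": [
    [[0, 0, 0], [0, 0, 0], 0.03],
    [[0, 0, 0], [0, 0, 0], 0.03],
    [[0, 0, 0], [0, 0, 0], 0.03],
    [[0, 0, 0], [0, 0, 0], 0.03],
    [[0, 0, 0], [0, 0, 0], 0.03]
  ],
  "squeeze": 45
}}

```text
time: 25.55
tool_pos: [0.5413, -0.2842, 0.0194]
tool_rot: [3.139, 0.001, 1.38]
contact_force: [1.2, 1.9, 6.2]
opening: 0.0467
grip_force: 45.0
```

>>> {"api": "arm_command", "payload": {
  "moves": [
    [[0, 0, -0.02], [0, 0, 0], 0.03],
    [[0, 0, -0.055], [0, 0, 0], 0.03],
    [[0, 0, -0.09], [0, 0, 0], 0.03],
    [[0.02, -0.003, -0.11], [0, 0, 0], 0.03],
    [[0.06, -0.009, -0.11], [0, 0, 0], 0.03]
  ]
}}

```text
time: 26.05
tool_pos: [0.5442, -0.226, 0.1311]
tool_rot: [3.136, 0.003, 1.376]
contact_force: [0.4, 0.6, -5.0]
opening: 0.0467
grip_force: 45.0
```

>>> {"api": "arm_command", "payload": {
  "moves": [
    [[0.04, -0.006, 0], [0, 0, 0], 0.03],
    [[0.08, -0.012, 0], [0, 0, 0], 0.03],
    [[0.12, -0.018, 0], [0, 0, 0], 0.03],
    [[0.16, -0.023, 0], [0, 0, 0], 0.03],
    [[0.2, -0.029, 0], [0, 0, 0], 0.03]
  ]
}}

```text
time: 26.55
tool_pos: [0.5517, -0.0199, 0.1274]
tool_rot: [-3.14, 0.0, 1.379]
contact_force: [1.5, -0.2, -4.8]
opening: 0.0471
grip_force: 45.0
```

>>> {"api": "arm_command", "payload": {
  "moves": [
    [[0.035, -0.005, 0], [0, 0, 0], 0.03],
    [[0.055, -0.008, 0], [0, 0, 0], 0.03],
    [[0.06, -0.009, 0], [0, 0, 0], 0.03],
    [[0.06, -0.009, 0], [0, 0, 0], 0.03],
    [[0.06, -0.009, 0.02], [0, 0, 0], 0.03]
  ]
}}

```text
time: 27.05
tool_pos: [0.5568, 0.0381, 0.11]
tool_rot: [3.136, -0.0, 1.38]
contact_force: [1.1, -0.6, -4.5]
opening: 0.0468
grip_force: 45.0
```

>>> {"api": "arm_command", "payload": {
  "moves": [
    [[0, 0, 0.03], [0, 0, 0], 0.03],
    [[0, 0, 0.055], [0, 0, 0], 0.03],
    [[0, 0, 0.07], [0, 0, 0], 0.03],
    [[0, 0, 0.08], [0, 0, 0], 0.03],
    [[0, 0, 0.08], [0, 0, 0], 0.03]
  ]
}}

```text
time: 27.55
tool_pos: [0.5543, 0.0381, 0.0269]
tool_rot: [-3.139, 0.001, 1.379]
contact_force: [-0.4, 0.1, -4.5]
opening: 0.0466
grip_force: 45.0
```

```bash
python3 - <<'E'
from h import *
s=robot.observe();print(s['tool_pos'],s['tool_rot'],s['opening'],go([.5553,.0400,.0198],1.381))
E
```

```text
[0.5543 0.0381 0.0269] [-3.1389  0.0006  1.3785] 0.04661834071325564 (array([0.002 , 0.0007, 0.0071]), array([-0.0027,  0.0006, -0.0025]))
```

>>> {"api": "arm_command", "payload": {
  "moves": [
    [[0.001, 0, 0], [0, 0, 0], 0.03],
    [[0.001, 0, 0.003], [0, 0, 0], 0.03],
    [[0.001, 0, 0.006], [0, 0, 0], 0.03],
    [[0.001, 0, 0.008], [0, 0, 0], 0.03],
    [[0.001, 0, 0.008], [0, 0, 0], 0.03]
  ]
}}

```text
time: 28.05
tool_pos: [0.5555, 0.0401, 0.0205]
tool_rot: [3.141, -0.0, 1.38]
contact_force: [-0.6, 0.7, -3.5]
opening: 0.047
grip_force: 45.0
```

>>> {"api": "arm_command", "payload": {
  "moves": [
    [[0, 0, 0], [0, 0, 0], 0.03],
    [[0, 0, 0], [0, 0, 0], 0.03],
    [[0, 0, 0.0005], [0, 0, 0], 0.055],
    [[0, 0, 0.0005], [0, 0, 0], 0.065],
    [[0, 0, 0.0005], [0, 0, 0], 0.08]
  ]
}}

```text
time: 28.55
tool_pos: [0.5557, 0.0401, 0.02]
tool_rot: [3.141, -0.0, 1.38]
contact_force: [0.2, -0.8, -0.5]
opening: 0.0666
grip_force: 0.0
```

>>> {"api": "arm_command", "payload": {
  "moves": [
    [[0, 0, 0], [0, 0, 0], 0.08],
    [[0, 0, 0], [0, 0, 0], 0.08],
    [[0, 0, -0.03], [0, 0, 0], 0.08],
    [[0, 0, -0.07], [0, 0, 0], 0.08],
    [[0, 0, -0.11], [0, 0, 0], 0.08]
  ]
}}

```text
time: 29.05
tool_pos: [0.5549, 0.0401, 0.1306]
tool_rot: [-3.14, 0.0, 1.38]
contact_force: [0.1, 0.2, 0.1]
opening: 0.0803
grip_force: 0.0
```

```bash
python3 - <<'E'
from h import *
s=robot.observe();print(s['tool_pos'],s['tool_rot'],s['opening'],'M',go([.5233,-.3733,.1285],1.381))
E
```

```text
[0.5549 0.0401 0.1306] [-3.1403  0.0001  1.3797] 0.08030592349024819 M (array([-0.4119,  0.0475,  0.0021]), array([-0.0013,  0.0001, -0.0013]))
```

>>> {"api": "arm_command", "payload": {
  "moves": [
    [[-0.048, 0.006, 0], [0, 0, 0], 0.065],
    [[-0.096, 0.012, 0], [0, 0, 0], 0.065],
    [[-0.144, 0.017, 0], [0, 0, 0], 0.065],
    [[-0.192, 0.022, 0], [0, 0, 0], 0.065],
    [[-0.24, 0.028, 0], [0, 0, 0], 0.065]
  ]
}}

```text
time: 29.55
tool_pos: [0.5368, -0.2026, 0.1299]
tool_rot: [3.141, 0.0, 1.38]
contact_force: [0.5, 0.9, -0.5]
opening: 0.0651
grip_force: 0.0
```

>>> {"api": "arm_command", "payload": {
  "moves": [
    [[-0.048, 0.006, 0], [0, 0, 0], 0.065],
    [[-0.096, 0.012, 0], [0, 0, 0], 0.065],
    [[-0.144, 0.017, 0], [0, 0, 0], 0.065],
    [[-0.172, 0.019, 0], [0, 0, 0], 0.065],
    [[-0.172, 0.019, 0], [0, 0, 0], 0.065]
  ]
}}

```text
time: 30.05
tool_pos: [0.522, -0.3775, 0.1292]
tool_rot: [3.141, 0.001, 1.375]
contact_force: [-0.1, 0.7, 0.0]
opening: 0.0647
grip_force: 0.0
```

>>> {"api": "arm_command", "payload": {
  "moves": [
    [[0, 0, 0], [0, 0, 0], 0.065],
    [[0, 0, 0], [0, 0, 0], 0.065],
    [[0, 0, 0], [0, 0, 0], 0.065],
    [[0, 0, 0.02], [0, 0, 0], 0.065],
    [[0, 0, 0.04], [0, 0, 0], 0.065]
  ]
}}

```text
time: 30.55
tool_pos: [0.5242, -0.3724, 0.0903]
tool_rot: [3.14, 0.001, 1.382]
contact_force: [0.6, -0.8, 0.2]
opening: 0.0655
grip_force: 0.0
```

```bash
python3 - <<'E'
from h import *
s=robot.observe();print(s['tool_pos'],s['tool_rot'],s['opening'],'M',go([.5233,-.3733,.019],1.381))
E
```

```text
[ 0.5242 -0.3724  0.0903] [3.1397 0.001  1.3815] 0.06546055007773098 M (array([-0.001 , -0.0008,  0.0713]), array([0.0019, 0.001 , 0.0005]))
```

>>> {"api": "arm_command", "payload": {
  "moves": [
    [[-0.001, 0, 0.025], [0, 0, 0], 0.065],
    [[-0.001, 0, 0.045], [0, 0, 0], 0.065],
    [[-0.001, 0, 0.06], [0, 0, 0], 0.065],
    [[-0.001, 0, 0.068], [0, 0, 0], 0.065],
    [[-0.001, 0, 0.071], [0, 0, 0], 0.065]
  ]
}}

```text
time: 31.05
tool_pos: [0.5232, -0.3737, 0.0183]
tool_rot: [-3.141, -0.0, 1.38]
contact_force: [-0.2, -0.6, 1.0]
opening: 0.0649
grip_force: 0.0
```

>>> {"api": "arm_command", "payload": {
  "moves": [
    [[0, 0, 0], [0, 0, 0], 0.055],
    [[0, 0, 0], [0, 0, 0], 0.045],
    [[0, 0, 0], [0, 0, 0], 0.03],
    [[0, 0, 0], [0, 0, 0], 0.02],
    [[0, 0, 0], [0, 0, 0], 0.02]
  ],
  "squeeze": 20
}}

```text
time: 31.55
tool_pos: [0.5235, -0.3746, 0.0194]
tool_rot: [3.14, 0.001, 1.38]
contact_force: [0.1, 0.1, 1.8]
opening: 0.0354
grip_force: 20.0
```

>>> {"api": "arm_command", "payload": {
  "moves": [
    [[0, 0, 0], [0, 0, 0], 0.02],
    [[0, 0, 0], [0, 0, 0], 0.02],
    [[0, 0, 0], [0, 0, 0], 0.02],
    [[0, 0, 0], [0, 0, 0], 0.02],
    [[0, 0, 0], [0, 0, 0], 0.02]
  ],
  "squeeze": 30
}}

```text
time: 32.05
tool_pos: [0.5235, -0.3746, 0.0194]
tool_rot: [3.14, 0.001, 1.38]
contact_force: [-0.1, -0.1, 6.0]
opening: 0.0356
grip_force: 30.0
```

>>> {"api": "arm_command", "payload": {
  "moves": [
    [[0, 0, -0.03], [0, 0, 0], 0.02],
    [[0, 0, -0.07], [0, 0, 0], 0.02],
    [[0, 0, -0.1], [0, 0, 0], 0.02],
    [[0.03, -0.005, -0.11], [0, 0, 0], 0.02],
    [[0.07, -0.011, -0.11], [0, 0, 0], 0.02]
  ]
}}

```text
time: 32.55
tool_pos: [0.5256, -0.3047, 0.13]
tool_rot: [3.139, 0.002, 1.377]
contact_force: [1.4, 0.7, -3.0]
opening: 0.0356
grip_force: 30.0
```

>>> {"api": "arm_command", "payload": {
  "moves": [
    [[0.045, -0.007, 0], [0, 0, 0], 0.02],
    [[0.09, -0.014, 0], [0, 0, 0], 0.02],
    [[0.135, -0.021, 0], [0, 0, 0], 0.02],
    [[0.175, -0.027, 0], [0, 0, 0], 0.02],
    [[0.21, -0.032, 0], [0, 0, 0], 0.02]
  ]
}}

```text
time: 33.05
tool_pos: [0.5329, -0.0889, 0.1279]
tool_rot: [-3.139, -0.0, 1.38]
contact_force: [0.3, -0.6, -2.6]
opening: 0.0355
grip_force: 30.0
```

>>> {"api": "arm_command", "payload": {
  "moves": [
    [[0.02, -0.004, 0], [0, 0, 0], 0.02],
    [[0.028, -0.005, 0], [0, 0, 0], 0.02],
    [[0.028, -0.005, 0.03], [0, 0, 0], 0.02],
    [[0.028, -0.005, 0.06], [0, 0, 0], 0.02],
    [[0.028, -0.005, 0.08], [0, 0, 0], 0.02]
  ]
}}

```text
time: 33.55
tool_pos: [0.5332, -0.0633, 0.0465]
tool_rot: [-3.139, 0.0, 1.379]
contact_force: [-0.1, -0.1, -1.9]
opening: 0.0355
grip_force: 30.0
```

>>> {"api": "arm_command", "payload": {
  "moves": [
    [[0, 0, 0.01], [0, 0, 0], 0.02],
    [[0, 0, 0.015], [0, 0, 0], 0.02],
    [[0, 0, 0.02], [0, 0, 0], 0.02],
    [[0, 0, 0.02], [0, 0, 0], 0.02],
    [[0, 0, 0.02], [0, 0, 0], 0.02]
  ]
}}

```text
time: 34.05
tool_pos: [0.5349, -0.063, 0.0294]
tool_rot: [3.14, 0.0, 1.38]
contact_force: [-0.5, 0.2, -3.4]
opening: 0.0351
grip_force: 30.0
```

```bash
python3 - <<'E'
from h import *
s=robot.observe();print(s['tool_pos'],s['tool_rot'],s['opening'],'M',go([.5346,-.0619,.02],1.381))
E
```

```text
[ 0.5349 -0.063   0.0294] [3.1402 0.0001 1.3798] 0.035063426020501366 M (array([ 0.001 , -0.0006,  0.0094]), array([ 0.0014,  0.0001, -0.0012]))
```

>>> {"api": "arm_command", "payload": {
  "moves": [
    [[0.001, 0, 0.003], [0, 0, 0], 0.02],
    [[0.001, 0, 0.006], [0, 0, 0], 0.02],
    [[0.001, 0, 0.008], [0, 0, 0], 0.02],
    [[0.001, 0, 0.009], [0, 0, 0], 0.02],
    [[0.001, 0, 0.009], [0, 0, 0], 0.02]
  ]
}}

```text
time: 34.55
tool_pos: [0.5346, -0.0617, 0.0204]
tool_rot: [3.141, -0.0, 1.38]
contact_force: [-2.2, -0.3, 4.8]
opening: 0.0356
grip_force: 30.0
```

>>> {"api": "arm_command", "payload": {
  "moves": [
    [[0, 0, 0], [0, 0, 0], 0.02],
    [[0, 0, 0], [0, 0, 0], 0.02],
    [[0, 0, 0], [0, 0, 0], 0.045],
    [[0, 0, 0], [0, 0, 0], 0.055],
    [[0, 0, 0], [0, 0, 0], 0.07]
  ]
}}

```text
time: 35.05
tool_pos: [0.5348, -0.0619, 0.0197]
tool_rot: [3.141, 0.0, 1.38]
contact_force: [0.7, -0.0, -0.4]
opening: 0.055
grip_force: 0.0
```

>>> {"api": "arm_command", "payload": {
  "moves": [
    [[0, 0, 0], [0, 0, 0], 0.07],
    [[0, 0, 0], [0, 0, 0], 0.07],
    [[0, 0, -0.03], [0, 0, 0], 0.07],
    [[0, 0, -0.07], [0, 0, 0], 0.07],
    [[0, 0, -0.11], [0, 0, 0], 0.07]
  ]
}}

```text
time: 35.55
tool_pos: [0.5342, -0.0617, 0.1306]
tool_rot: [-3.14, -0.0, 1.38]
contact_force: [1.5, 1.1, -0.3]
opening: 0.0699
grip_force: 0.0
```

>>> {"api": "arm_command", "payload": {
  "moves": [
    [[-0.045, 0.008, 0], [0, 0, 0], 0.06],
    [[-0.09, 0.016, 0], [0, 0, 0], 0.06],
    [[-0.135, 0.024, 0], [0, 0, 0], 0.06],
    [[-0.18, 0.033, 0], [0, 0, 0], 0.06],
    [[-0.225, 0.041, 0], [0, 0, 0], 0.06]
  ]
}}

```text
time: 36.05
tool_pos: [0.5319, -0.2923, 0.1298]
tool_rot: [3.141, -0.0, 1.38]
contact_force: [0.0, 0.8, 0.1]
opening: 0.06
grip_force: 0.0
```

>>> {"api": "arm_command", "payload": {
  "moves": [
    [[-0.037, 0.006, 0], [0, 0, 0], 0.06],
    [[-0.037, 0.006, 0], [0, 0, 0], 0.06],
    [[-0.037, 0.006, 0], [0, 0, 0], 0.06],
    [[-0.037, 0.006, 0.02], [0, 0, 0], 0.06],
    [[-0.037, 0.006, 0.04], [0, 0, 0], 0.06]
  ]
}}

```text
time: 36.55
tool_pos: [0.5315, -0.3266, 0.0899]
tool_rot: [3.14, 0.0, 1.381]
contact_force: [-0.4, 0.5, -0.5]
opening: 0.06
grip_force: 0.0
```

```bash
python3 - <<'E'
from h import *
s=robot.observe();print(s['tool_pos'],s['tool_rot'],s['opening'],'S',go([.5322,-.3283,.019],1.381))
E
```

```text
[ 0.5315 -0.3266  0.0899] [3.1405 0.0002 1.3812] 0.06000931505518314 S (array([-0.0016,  0.0009,  0.0709]), array([0.0011, 0.0002, 0.0002]))
```

>>> {"api": "arm_command", "payload": {
  "moves": [
    [[-0.001, 0.001, 0.025], [0, 0, 0], 0.06],
    [[-0.001, 0.001, 0.045], [0, 0, 0], 0.06],
    [[-0.001, 0.001, 0.06], [0, 0, 0], 0.06],
    [[-0.001, 0.001, 0.068], [0, 0, 0], 0.06],
    [[-0.001, 0.001, 0.071], [0, 0, 0], 0.06]
  ]
}}

```text
time: 37.05
tool_pos: [0.5318, -0.3283, 0.0182]
tool_rot: [-3.141, -0.001, 1.381]
contact_force: [-0.6, 0.0, -0.3]
opening: 0.0602
grip_force: 0.0
```

>>> {"api": "arm_command", "payload": {
  "moves": [
    [[0, 0, 0], [0, 0, 0], 0.045],
    [[0, 0, 0], [0, 0, 0], 0.035],
    [[0, 0, 0], [0, 0, 0], 0.025],
    [[0, 0, 0], [0, 0, 0], 0.015],
    [[0, 0, 0], [0, 0, 0], 0.015]
  ],
  "squeeze": 15
}}

```text
time: 37.55
tool_pos: [0.532, -0.3293, 0.0193]
tool_rot: [3.141, 0.0, 1.38]
contact_force: [0.1, -0.4, 2.3]
opening: 0.0273
grip_force: 15.0
```

>>> {"api": "arm_command", "payload": {
  "moves": [
    [[0, 0, 0], [0, 0, 0], 0.015],
    [[0, 0, 0], [0, 0, 0], 0.015],
    [[0, 0, 0], [0, 0, 0], 0.015],
    [[0, 0, 0], [0, 0, 0], 0.015],
    [[0, 0, 0], [0, 0, 0], 0.015]
  ],
  "squeeze": 20
}}

```text
time: 38.05
tool_pos: [0.532, -0.3294, 0.0192]
tool_rot: [3.141, 0.0, 1.38]
contact_force: [-0.8, -0.0, 5.3]
opening: 0.0269
grip_force: 20.0
```

>>> {"api": "arm_command", "payload": {
  "moves": [
    [[0, 0, -0.03], [0, 0, 0], 0.015],
    [[0, 0, -0.07], [0, 0, 0], 0.015],
    [[0, 0, -0.105], [0, 0, 0], 0.015],
    [[0.03, -0.005, -0.12], [0, 0, 0], 0.015],
    [[0.07, -0.011, -0.12], [0, 0, 0], 0.015]
  ]
}}

```text
time: 38.55
tool_pos: [0.5351, -0.2597, 0.141]
tool_rot: [3.137, 0.002, 1.377]
contact_force: [1.1, 0.6, -0.8]
opening: 0.0278
grip_force: 20.0
```

>>> {"api": "arm_command", "payload": {
  "moves": [
    [[0.045, -0.007, 0], [0, 0, 0], 0.015],
    [[0.09, -0.014, 0], [0, 0, 0], 0.015],
    [[0.135, -0.021, 0], [0, 0, 0], 0.015],
    [[0.175, -0.027, 0], [0, 0, 0], 0.015],
    [[0.21, -0.032, 0], [0, 0, 0], 0.015]
  ]
}}

```text
time: 39.05
tool_pos: [0.542, -0.0438, 0.1382]
tool_rot: [-3.14, -0.0, 1.38]
contact_force: [0.6, 0.4, -0.5]
opening: 0.0275
grip_force: 20.0
```

>>> {"api": "arm_command", "payload": {
  "moves": [
    [[0.025, -0.003, 0], [0, 0, 0], 0.015],
    [[0.034, -0.004, 0], [0, 0, 0], 0.015],
    [[0.034, -0.004, 0], [0, 0, 0], 0.015],
    [[0.034, -0.004, 0], [0, 0, 0], 0.015],
    [[0.034, -0.004, 0], [0, 0, 0], 0.015]
  ]
}}

```text
time: 39.55
tool_pos: [0.5452, -0.0132, 0.1385]
tool_rot: [-3.141, 0.0, 1.378]
contact_force: [-0.6, 0.3, -0.5]
opening: 0.0273
grip_force: 20.0
```

```bash
python3 - <<'E'
from h import *
s=robot.observe();print(s['tool_pos'],s['tool_rot'],s['opening'],'S',go([.5452,-.0113,.0204],1.381))
E
```

```text
[ 0.5452 -0.0132  0.1385] [-3.1414  0.0003  1.3784] 0.02729422402894627 S (array([ 0.0019, -0.0003,  0.1181]), array([-0.0002,  0.0003, -0.0026]))
```

>>> {"api": "arm_command", "payload": {
  "moves": [
    [[0.002, 0, 0.03], [0, 0, 0], 0.015],
    [[0.002, 0, 0.06], [0, 0, 0], 0.015],
    [[0.002, 0, 0.085], [0, 0, 0], 0.015],
    [[0.002, 0, 0.1], [0, 0, 0], 0.015],
    [[0.002, 0, 0.108], [0, 0, 0], 0.015]
  ]
}}

```text
time: 40.05
tool_pos: [0.5449, -0.011, 0.0292]
tool_rot: [-3.139, 0.0, 1.378]
contact_force: [-0.7, -0.6, -1.1]
opening: 0.0271
grip_force: 20.0
```

>>> {"api": "arm_command", "payload": {
  "moves": [
    [[0, 0, 0.003], [0, 0, 0], 0.015],
    [[0, 0, 0.006], [0, 0, 0], 0.015],
    [[0, 0, 0.009], [0, 0, 0], 0.015],
    [[0, 0, 0.01], [0, 0, 0], 0.015],
    [[0, 0, 0.01], [0, 0, 0], 0.015]
  ]
}}

```text
time: 40.55
tool_pos: [0.5458, -0.01, 0.021]
tool_rot: [3.141, 0.0, 1.38]
contact_force: [0.1, 0.2, -1.2]
opening: 0.0274
grip_force: 20.0
```

>>> {"api": "arm_command", "payload": {
  "moves": [
    [[0, 0, 0], [0, 0, 0], 0.015],
    [[0, 0, 0], [0, 0, 0], 0.035],
    [[0, 0, 0], [0, 0, 0], 0.05],
    [[0, 0, 0], [0, 0, 0], 0.06],
    [[0, 0, 0], [0, 0, 0], 0.07]
  ]
}}

```text
time: 41.05
tool_pos: [0.5457, -0.01, 0.0208]
tool_rot: [3.141, -0.0, 1.38]
contact_force: [0.3, 0.5, -0.2]
opening: 0.0546
grip_force: 0.0
```

>>> {"api": "arm_command", "payload": {
  "moves": [
    [[0, 0, 0], [0, 0, 0], 0.07],
    [[0, 0, 0], [0, 0, 0], 0.07],
    [[0, 0, -0.03], [0, 0, 0], 0.07],
    [[0, 0, -0.07], [0, 0, 0], 0.07],
    [[0, 0, -0.11], [0, 0, 0], 0.07]
  ]
}}

```text
time: 41.55
tool_pos: [0.5452, -0.0099, 0.1316]
tool_rot: [-3.14, 0.0, 1.38]
contact_force: [1.1, -0.3, 0.1]
opening: 0.07
grip_force: 0.0
```

>>> {"api": "arm_command", "payload": {
  "moves": [
    [[-0.02, 0, -0.03], [0, 0, 0], 0.08],
    [[-0.04, 0, -0.06], [0, 0, 0], 0.08],
    [[-0.04, 0, -0.08], [0, 0, 0], 0.08],
    [[-0.04, 0, -0.08], [0, 0, 0], 0.08],
    [[-0.04, 0, -0.08], [0, 0, 0], 0.08]
  ]
}}

```text
time: 42.05
tool_pos: [0.5379, -0.0491, 0.2104]
tool_rot: [3.142, -0.0, 1.38]
contact_force: [-0.7, 0.3, -0.7]
opening: 0.0799
grip_force: 0.0
```

```bash
python3 - <<'E'
from h import *
s=robot.observe();print(s['tool_pos'],s['opening'])
a=robot.read_camera('wrist'); b=robot.read_camera('scene')[120:330,130:470]
cv2.imwrite('pics/end.png',np.vstack([cv2.resize(a,(400,300)),cv2.resize(b,(400,247))])[:,:,::-1])
E
```

```text
[ 0.5379 -0.0491  0.2104] 0.07985548508347869
```

View pics/end.png

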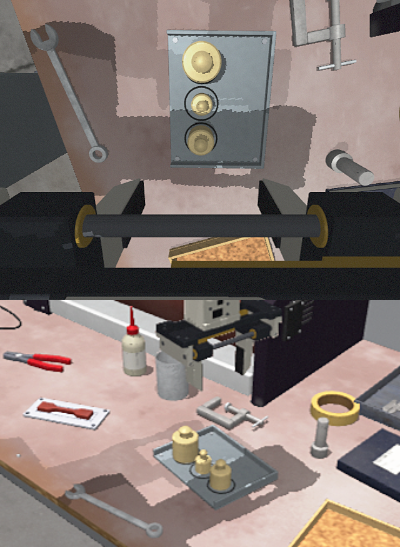

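All three weights stand upright on their original seats. The test piece is inside the outline on the plate, the bystanders haven't moved, and the arm is clear.

```bash
python3 -c "
from cell import robot
print(robot.hand_in())"
```

```text
the job is handed in; nothing more can be done
None
```

I handed the job in at about 42 s: the weights are back upright on their original seats, within about 2 mm by gripper position, and the test piece lies in the plate outline about 2 mm off centre; hand-in returned no verdict.

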